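# Mix the bottle on the touch mixer and hold it up for inspection

### The job

Pick up the dark bottle, stand it upright on the middle of the mixer's round sprung pad and, still holding it, press it down until the pad is fully depressed; keep it fully down for about a second, without ramming it. Then lift the bottle straight up off the pad and hold it there, upright and still, with its base about 8 cm above the pad, so that it can be inspected: the program finishes while the gripper is holding the bottle in the air. Do not tip the bottle over, and leave the other things on the table where they are.

Things in the scene. Friction and masses are not known exactly. Their poses are not given: they have to be found in the camera images.
- bottle: Closed brown-black plastic bottle with a white screw cap, standing upright on the table; rigid, round, 64 mm in diameter, 160 mm tall overall, about 0.4 to 0.6 kg. The body is a straight cylinder up to 98 mm above the base, then a rounded shoulder narrowing to the cap; the cap is 29 mm in diameter and its sides are free from 146 to 160 mm. Origin: centre of the underside; z is up along the bottle. It can be gripped across the body or by the cap.
- pad_top (a point): Centre of the upper face of the mixer's sprung pad: a flat round blue disc with a small white dot in its middle, 86 mm in diameter, 63 mm above the table when up. z is up. The pad moves straight down 8 mm to a hard stop (its top is then 55 mm above the table, 4 mm above the dark collar round it) and springs back up when the load is taken off. About 14 N in all on the pad takes it fully down; the bottle's own weight presses it only about 1 to 2.5 mm.
- mixer_pad (a joint): Travel of the sprung pad in m: 0 = up, 0.008 = fully depressed on its stop.
- mixer: Touch-start bench mixer that carries the pad: low white and grey housing, 150 mm (x) by 124 mm (y), 44 mm tall, with a 100 mm wide dark collar to 51 mm height, a small black dial, a green lamp and a switch on its front. It is fixed to the table. Origin: centre of the underside; -x is the side with the dial. The pad's centre lies 4 mm from it toward +x.
- timer: Bystander: white minute timer with a black knob, 62 x 62 x 44 mm, loose. Origin: centre of the underside.
- gallipot: Bystander: small steel bowl, 79 mm in diameter, 40 mm tall, loose. Origin: centre of the underside.
- strip_box: Bystander: small white and green carton, 60 x 88 x 30 mm, loose. Origin: centre of the underside.
Not all that is in view belongs to the job. Leave any pink or yellow look-alike of the bottle alone.

How it is judged:
By the outcome, as a careful person would: the job done as asked, in the order asked, and still so for the second after the job is handed in, while the arm keeps its last pose, push and grip.
It also fails if it takes over 51 s, if anything falls off the work surface, if the arm or the gripper's body presses on something with over 40 N, if the wrist force passes 120 N, or if a joint passes its speed limit or range.

### The arm

A 6-joint arm with a two-finger parallel gripper is mounted at the origin on a cart in front of the work surface, level with it; the furniture and walls round the work are solid. World frame = base frame: x ahead of the robot, y to its left, z up, the work surface at z = 0. Lengths are in mm, angles in degrees, forces in N, time in s.
With the tool pointing down it reaches from about 350 to 850 mm from the base axis. Payload 8.1 kg.
Tool frame: the origin (TCP) lies midway between the tips of the shut fingers; the grasp point (between the pads) lies 19 mm behind it; x points along the fingers, z is the direction in which the jaws open and shut, and the axes are right-handed (so a half turn about x gives the same grasp; the last joint's range is limited). The gripper opens to 85 mm and grips with 20 to 120 N. Pads are 22 mm wide; open, the fingers measure 114 mm over their backs; the gripper's body (76 mm by 85 mm) begins 54 mm behind the grasp point. The pads swing forward as they close: fully open they stand 13 mm farther back than shut.
Start: joints at [72.284, 7.471, 85.268, -0, 87.261, -4.893], TCP at [133.139, 585.046, 231.292] pointing down, gripper open.
Joint ranges: [-169.43, 169.43], [-51.17, 129.36], [1.28, 143.12], [-76.62, 256.62], [0, 156.53], [-152.29, 152.29]. Speed limits (degrees/s): [136.94, 136.94, 159.86, 180, 180, 180].

### API

Orientations are given as [roll, pitch, yaw] about the fixed x, y, z axes, in that order (R = Rz(yaw) Ry(pitch) Rx(roll)).
In Python, from bench import r gives the robot as it stands. The module is installed in compiled form; this text tells all that it offers.
- The arm moves only by the tool servo_tool, never from a script. Its argument "commands" is a list that holds one entry, the list of rows, each a list of 7 numbers: the closure in counts, from 0 (fully open) to 255 (shut), then the shift along the tool's x, y, z in cm, then the turn, a rotation vector about the tool's x, y, z in degrees. A call has 1 to 8 rows; each row is the pose to reach, as a shift and turn from the pose commanded when the call began, along the tool's axes at that moment; what a row does not reach only later rows make up. A row lasts 1/10 s, in which the tool goes at most 50 mm and 8.59 degrees, less where a joint would pass 70% of its speed; a pose out of reach is approached as far as the arm can. A call with a gripper value outside its range is refused whole. The fingers move at their own pace and stop on an object; "force" is the grip in N (left out, the last holds). Time passes only in rows, so rows that repeat a pose let the fingers close. It gives the time, the measured TCP pose, the force and the opening at its end, in the units of the state.
- r.sense(): the state, without advancing time (a new reading comes with each control period).
- r.snapshot(name): name is "side" or "top" or "wrist"; returns (picture, depth): 420x560x3 uint8, red, green, blue; 420x560 float32, mm along the optical axis (not along the pixel's ray), 0 where there is no reading.
- r.calibration(name): a dict with "fx", "fy", "cx", "cy" (pixels), "pose" (4x4, takes a point from camera to world coordinates). Camera axes: x right, y down, z forward; pixel columns grow to the right and rows downward; lengths in mm; the calibration is good to about 2 mm. A picture is of the moment at which its call begins: read the wrist's pose just before it. calibration takes no time and is no camera call; for the wrist camera it gives the pose at the moment of the call.
- r.hand_in(): hands the job in, once; it reports no verdict.
The state is a dict: "time": time; "joint_pos": joint angles; "qd": joint speeds; "joint_efforts": joint torques, N m; "tool_pos": TCP position; "tcp_rot": TCP orientation; "ft_force": force on the tool from outside, world axes, zero at the start; "wrist_torque": the same for the moment, N m; "finger_gap": finger opening in mm.
Only numpy, scipy, OpenCV 4.12 (cv2) and the standard library are available. Lean on these libraries where they do the work, as an engineer would, in place of code of your own. Each camera call takes 0.05 s, during which the arm holds its last target.

## Working session

There is one attempt and no reset: what is moved stays moved. The work goes in short steps, Python scripts to look and compute and a tool call to move; the robot and the scene stay as the last step left them, time stands still between calls to the robot, and variables do not carry over. Pictures are saved under pics/ and viewed, and the job is handed in when it is done.

Besides the shell and the picture viewer there is one more tool, called after "Request:" as name(argument=value, ...), one argument or row to a line, values as JSON. servo_tool: Moves the arm, as the interface text tells. Its arguments: {"type":"object","properties":{"commands":{"type":"array","items":{"type":"array","items":{"type":"array","items":{"type":"number"}}}},"force":{"type":"number"}},"required":["commands"]}

```bash
mkdir -p pics
python3 - <<'E'
from bench import r
import cv2,numpy as np
s=r.sense();print(s)
for n in("top","side","wrist"):
    c=r.calibration(n);p,d=r.snapshot(n)
    cv2.imwrite(f"pics/{n}0.png",p[:,:,::-1]);np.savez(f"{n}0.npz",p=p,d=d,K=[c["fx"],c["fy"],c["cx"],c["cy"]],T=c["pose"])
    print(n,c)
E
```

```text
{'time': 0.0, 'joint_pos': array([ 7.22824985e+01,  7.51534851e+00,  8.53290083e+01, -6.97156789e-04,
        8.72609254e+01, -4.89292143e+00]), 'qd': array([ 0.0233808 ,  0.03961592, -0.03212661,  0.0041815 , -0.07221421,
       -0.15068683]), 'joint_efforts': array([-2.03093667e-03, -5.69411051e+01, -5.00543082e+01, -4.29740203e-04,
        1.49081298e-02,  1.45456954e-05]), 'tool_pos': array([132.99522896, 584.51720565, 230.24451573]), 'tcp_rot': array([ 175.48600657,   89.8947155 , -107.33853957]), 'ft_force': array([-0.12038488,  0.86613952,  0.39702733]), 'wrist_torque': array([-0.0373662 , -0.02727934,  0.00435622]), 'finger_gap': 85.3711469393172}
top {'fx': 408.3212435048423, 'fy': 408.3212435048423, 'cx': 275.2579029407565, 'cy': 203.67079200621887, 'pose': array([[ 6.67537276e-02, -9.70770233e-01,  2.30540872e-01,
         3.42745358e+02],
       [-9.97748466e-01, -6.34463732e-02,  2.17383526e-02,
         1.06935121e+01],
       [-6.47596339e-03, -2.31472918e-01, -9.72819793e-01,
         1.07358890e+03],
       [ 0.00000000e+00,  0.00000000e+00,  0.00000000e+00,
        
[... 231 characters left out ...]
15809180e-01, -3.67878275e-01,  8.74602845e-01,
        -9.88438795e+02],
       [ 8.39658884e-03, -9.22824362e-01, -3.85129452e-01,
         5.03507022e+02],
       [ 0.00000000e+00,  0.00000000e+00,  0.00000000e+00,
         1.00000000e+00]])}
wrist {'fx': 346.032588000778, 'fy': 346.032588000778, 'cx': 279.7529322377783, 'cy': 210.6710677708247, 'pose': array([[ 2.21413326e-01,  9.42391353e-01,  2.50748234e-01,
         6.94120414e+01],
       [ 9.75179871e-01, -2.13810802e-01, -5.75253042e-02,
         5.98675862e+02],
       [-5.98668278e-04,  2.57261500e-01, -9.66341638e-01,
         3.72725752e+02],
       [ 0.00000000e+00,  0.00000000e+00,  0.00000000e+00,
         1.00000000e+00]])}
```

View pics/top0.png

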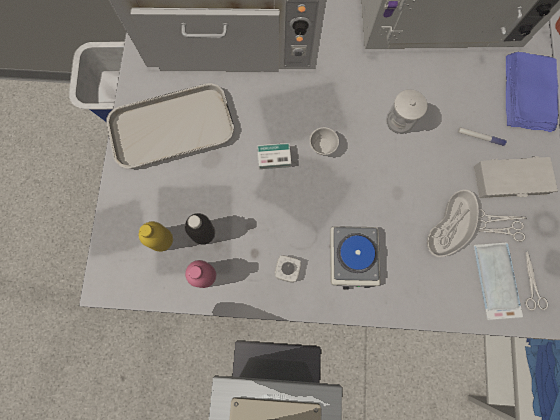

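View pics/side0.png

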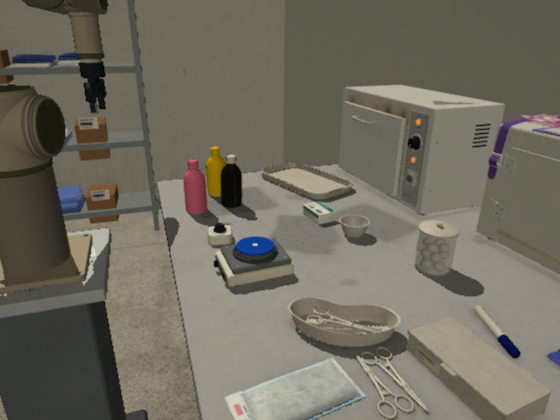

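View pics/wrist0.png

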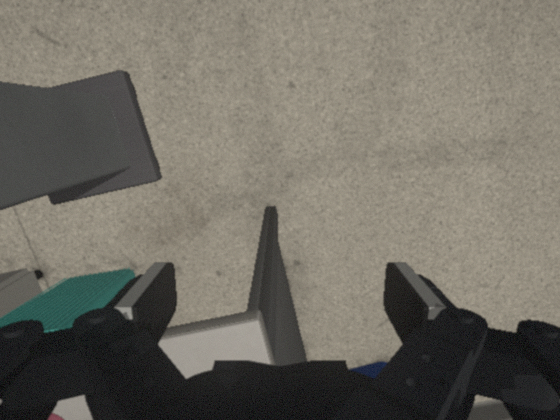

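Candidates for the bottle in the top view: dark with a white cap (200,228), yellow (155,236) and pink (201,273). Only the dark one fits the description. The pad is the blue disc at (357,253), timer (288,268), gallipot (324,141), strip box (274,155). Next I measure positions and check a close crop.

```bash
cat > h.py <<'E'
import numpy as np,cv2
def cloud(f):
    z=np.load(f);d=z["d"];fx,fy,cx,cy=z["K"];T=z["T"]
    v,u=np.mgrid[:d.shape[0],:d.shape[1]]
    P=np.stack([(u-cx)/fx*d,(v-cy)/fy*d,d],-1)@T[:3,:3].T+T[:3,3]
    P[d==0]=np.nan
    return z["p"],P
def circ(xy):
    A=np.c_[2*xy,np.ones(len(xy))];s=np.linalg.lstsq(A,(xy**2).sum(1),rcond=None)[0]
    return s[:2],np.sqrt(s[2]+s[:2]@s[:2])
E
python3 - <<'E'
from h import *
for f,boxb,boxp in(("top0.npz",(180,200,220,250),(330,225,385,285)),("side0.npz",(218,150,245,210),(225,230,285,270))):
    p,P=cloud(f)
    hsv=cv2.cvtColor(p,cv2.COLOR_RGB2HSV)
    def sub(b,m): 
        M=np.zeros(m.shape,bool);M[b[1]:b[3],b[0]:b[2]]=1
        return P[M&m&np.isfinite(P[...,2])]
    blue=sub(boxp,(hsv[...,0]>100)&(hsv[...,0]<130)&(hsv[...,1]>150))
    print(f,"pad",len(blue),np.median(blue,0),(blue.min(0)+blue.max(0))/2,np.ptp(blue,0))
    b=sub(boxb,P[...,2]>20)
    print("bottle n",len(b),"zmax",b[:,2].max(),b.min(0),b.max(0))
    cap=b[b[:,2]>140];print("cap",np.median(cap,0),cap.min(0),cap.max(0))
    body=b[(b[:,2]>20)&(b[:,2]<95)]
    if len(body)>10: print("body",circ(body[:,:2]),len(body))
    for nm,u,v in (("timer",288,268),("galli",324,133),("box",274,155),("yel",155,230),("pink",201,268)):
        if f[0]=='t':print(nm,P[v,u].round())
p,_=cloud("top0.npz");q,_=cloud("side0.npz")
a=cv2.resize(p[190:300,130:310],None,fx=3,fy=3);b=cv2.resize(q[140:290,170:300],None,fx=2.2,fy=2.2)
b=b[:330];cv2.imwrite("pics/crop.png",np.hstack([a,b[:330,:260]])[:,:,::-1])
E
```

```text
top0.npz pad 847 [ 472.84768655 -177.73815098   62.36471816] [ 473.31656391 -178.11943027   62.14882543] [80.06073368 82.68029358 10.44320004]
bottle n 677 zmax 161.7887002051118 [474.22002644 184.72240741  20.46924643] [537.07327286 245.56590714 161.78870021]
cap [506.44463936 212.58758473 157.26853899] [493.10563815 199.65681464 140.20449979] [521.57985015 227.86427731 161.78870021]
body (array([506.51979122, 218.26044138]), np.float64(31.541410246627297)) 145
timer [424.  -9.  47.]
galli [802. -87.  18.]
box [724.  46.  31.]
yel [484. 308. 132.]
pink [402. 187. 154.]
side0.npz pad 544 [ 468.44611773 -188.45142241   62.92164522] [ 469.98165859 -182.91262131   57.81613968] [82.02925526 79.38759951 14.73694496]
bottle n 985 zmax 159.57726185728637 [472.94808331 179.85763657  20.05344605] [535.1692678  321.3874837  159.57726186]
cap [503.00914095 205.55742767 151.76506395] [484.94426041 194.9908791  140.45947662] [520.83653797 316.55152641 159.57726186]
body (array([510.64333735, 245.18614857]), np.float64(56.647721969530465)) 540
```

View pics/crop.png

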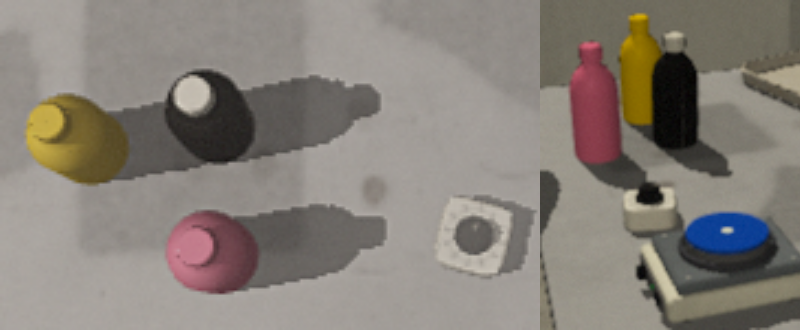

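Dark bottle confirmed at about (506, 214), pad at about (472, -180). I'll grip the cap from above, because the gripper's body would hit the cap in a body grip from above. First I move to look from above the bottle.

```bash
cat >> h.py <<'E'
from scipy.spatial.transform import Rotation as Ro
def shift(s,tgt):
    R=Ro.from_euler('xyz',s["tcp_rot"],degrees=True)
    return R.inv().apply(np.array(tgt)-s["tool_pos"])/10
def leveling(s):
    R=Ro.from_euler('xyz',s["tcp_rot"],degrees=True).as_matrix()
    x=np.array([0,0,-1.]);z=R[:,2].copy();z[2]=0;z/=np.linalg.norm(z);y=np.cross(z,x)
    return (Ro.from_matrix(R.T@np.c_[x,y,z])).as_rotvec(degrees=True)
E
python3 - <<'E'
from h import *;from bench import r
s=r.sense();print(Ro.from_euler('xyz',s["tcp_rot"],degrees=True).as_matrix().round(3));print(shift(s,[500,214,290]),leveling(s))
E
```

```text
[[-0.    -0.975  0.222]
 [-0.001  0.222  0.975]
 [-1.     0.    -0.001]]
[ -5.91947548 -44.0090995  -28.00242378] [-5.49189319e-06 -8.37656414e-02 -7.51291913e-03]
```

Request:
servo_tool(
  commands=[
    [[0,-1.5,-3,-2,0,0,0],[0,-3,-7,-4.5,0,0,0],[0,-4.5,-11,-7,0,0,0],[0,-6,-15,-9.6,0,0,0],[0,-6,-19,-12.2,0,0,0],[0,-6,-23,-14.8,0,0,0],[0,-6,-27,-17.4,0,0,0],[0,-6,-31,-20,0,0,0]],
  ],
)

```text
time: 0.95
tool_pos: [391.9, 319.6, 291.2]
tcp_rot: [-39.5, 90.0, 37.6]
ft_force: [0.4, 1.0, -0.3]
finger_gap: 85.4
```

Request:
servo_tool(
  commands=[
    [[0,0,-4,-2.5,0,0,0],[0,0,-8,-5,0,0,0],[0,0,-11,-7,0,0,0],[0,0,-12.5,-7.8,0,0,0],[0,0,-13,-8,0,0,0],[0,0,-13,-8,0,0,0],[0,0,-13,-8,0,0,0]],
  ],
)

```text
time: 1.65
tool_pos: [499.2, 215.6, 291.3]
tcp_rot: [63.0, 90.0, 140.3]
ft_force: [0.1, 0.9, 0.7]
finger_gap: 85.5
```

```bash
cat > snap.py <<'E'
import sys
from h import *;from bench import r
def snap(n,tag):
    s=r.sense();c=r.calibration(n);p,d=r.snapshot(n)
    cv2.imwrite(f"pics/{n}{tag}.png",p[:,:,::-1]);np.savez(f"{n}{tag}.npz",p=p,d=d,K=[c["fx"],c["fy"],c["cx"],c["cy"]],T=c["pose"])
    return s
E
python3 - <<'E'
from snap import *
s=snap("wrist",1);print(s["time"],s["tool_pos"],s["tcp_rot"],s["joint_pos"].round(1))
p,P=cloud("wrist1.npz")
m=(P[...,2]>153)&(p.min(-1)>90)
n,l,st,ce=cv2.connectedComponentsWithStats(m.astype(np.uint8))
for i in range(1,n):
    if st[i,4]>100: q=P[l==i];print(st[i],ce[i],q.mean(0),(q.min(0)+q.max(0))/2,np.ptp(q,0))
E
```

```text
1.65 [499.21815675 215.59814183 291.25784247] [ 63.03808102  89.96308133 140.29168359] [ 17.9  -2.2  89.1   0.   93.2 -59.3]
[ 210   49   37   39 1132] [227.65459364  68.26590106] [391.89854343 199.88816743 158.03900803] [391.28643344 199.76260806 156.83504241] [28.1082573  27.54867409  7.23055496]
[263 192  34  35 927] [279.596548  208.7162891] [505.59328573 213.76660792 157.82030806] [506.53309374 213.83878821 156.74076286] [28.94962469 28.21484572  7.07815476]
[115 306  18  14 129] [125.65116279 311.02325581] [479.61921265 172.38592512 341.51068298] [479.78574833 172.08329788 342.95830218] [5.90657714 4.44540704 5.71685416]
```

View pics/wrist1.png

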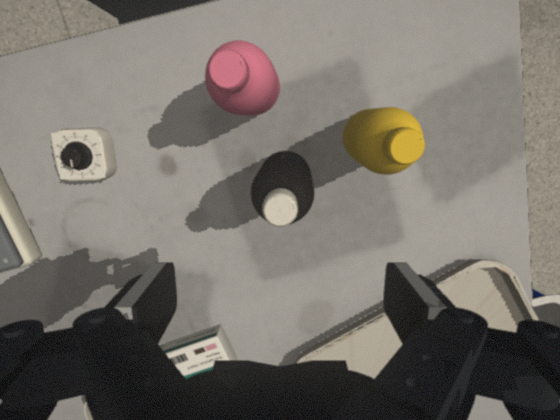

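The wrist view shows the dark bottle's white cap at (280,208), i.e. world (506, 214). Pink is at (228,70) and yellow at (405,147).

Run:
```python
from snap import *
s=r.sense();print(shift(s,[506.2,213.9,143]),leveling(s))
```

```text
[14.83081869 -0.73178025 -0.02009967] [ 3.07733154e-06  1.56318403e-02 -2.25588418e-02]
```

Request:
servo_tool(
  commands=[
    [[0,2,-0.7,0,0,0,0],[0,5.5,-0.7,0,0,0,0],[0,9,-0.7,0,0,0,0],[0,12,-0.7,0,0,0,0],[0,14,-0.7,0,0,0,0],[0,14.8,-0.7,0,0,0,0],[0,14.8,-0.7,0,0,0,0],[0,14.8,-0.7,0,0,0,0]],
  ],
  force=60,
)

```text
time: 2.5
tool_pos: [507.3, 213.6, 144.7]
tcp_rot: [-58.5, 89.9, 18.7]
ft_force: [0.4, 0.4, -0.4]
finger_gap: 85.4
```

Run:
```python
from snap import *
s=snap("wrist",2);snap("side",2);print(s["time"],s["tool_pos"],s["ft_force"])
a=cv2.imread("pics/side2.png")[110:240,150:350];cv2.imwrite("pics/side2c.png",cv2.resize(a,None,fx=4,fy=4))
```

```text
2.5 [507.32466708 213.57495935 144.73833317] [ 0.39874628  0.35281828 -0.40046832]
```

View pics/side2c.png

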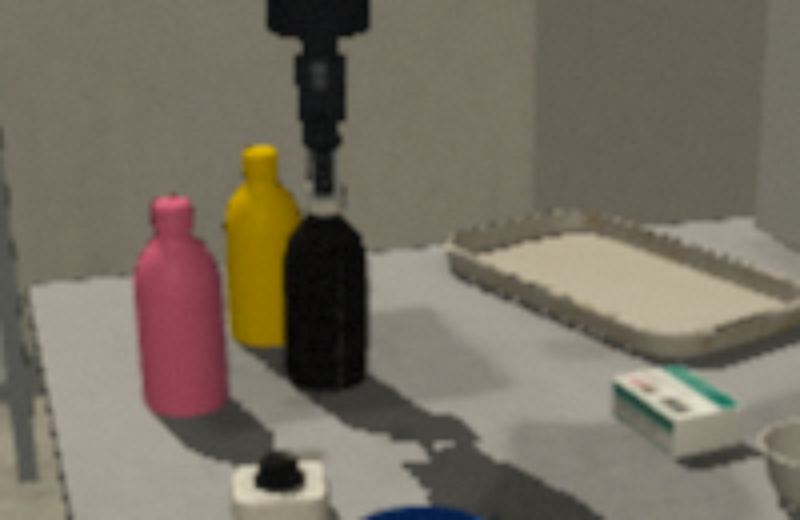

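View pics/wrist2.png

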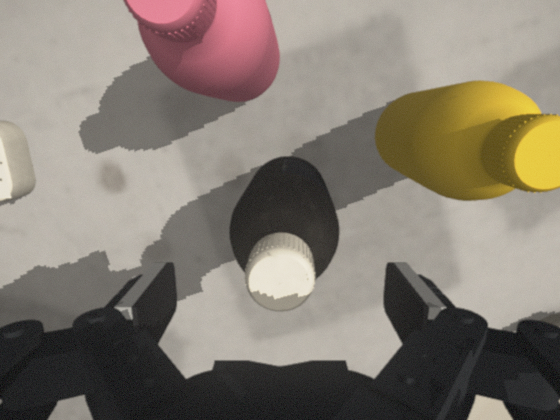

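The side view shows the cap between the fingers, and in the wrist view the cap at (280,270) is centred. Closing.

Request:
servo_tool(
  commands=[
    [[60,0.2,0,0,0,0,0],[120,0.2,0,0,0,0,0],[160,0.2,0,0,0,0,0],[200,0.2,0,0,0,0,0],[255,0.2,0,0,0,0,0],[255,0.2,0,0,0,0,0],[255,0.2,0,0,0,0,0],[255,0.2,0,0,0,0,0]],
  ],
  force=90,
)

```text
time: 3.4
tool_pos: [507.3, 213.0, 141.9]
tcp_rot: [-57.6, 89.9, 19.6]
ft_force: [-0.1, 1.1, 4.5]
finger_gap: 25.2
```

Run:
```python
from snap import *
s=snap("wrist",3);snap("side",3);print(s["time"],s["tool_pos"],s["ft_force"],s["wrist_torque"],s["finger_gap"])
a=cv2.imread("pics/side3.png")[110:240,150:350];a=cv2.resize(a,(400,260))
b=cv2.resize(cv2.imread("pics/wrist3.png"),(347,260));cv2.imwrite("pics/c3.png",np.hstack([a,b]))
```

```text
3.4 [507.29974136 212.97260059 141.87667277] [-0.08664046  1.09035854  4.45410626] [ 0.17105718 -0.06321935  0.03566861] 25.193814361214915
```

View pics/c3.png

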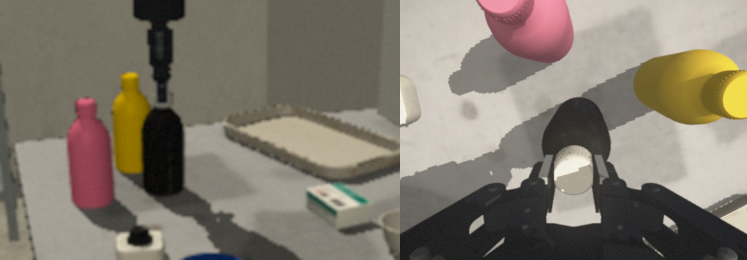

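Request:
servo_tool(
  commands=[
    [[255,-0.5,0,0,0,0,0],[255,-1.5,0,0,0,0,0],[255,-2.5,0,0,0,0,0],[255,-3,0,0,0,0,0],[255,-3,0,0,0,0,0],[255,-3,0,0,0,0,0]],
  ],
)

```text
time: 4.1
tool_pos: [506.8, 212.8, 171.3]
tcp_rot: [-65.4, 90.0, 11.7]
ft_force: [-1.1, 0.3, -3.8]
finger_gap: 25.3
```

Run:
```python
from snap import *
s=snap("wrist",4);snap("side",4);print(s["time"],s["tool_pos"],s["ft_force"],s["wrist_torque"],s["finger_gap"])
a=cv2.imread("pics/side4.png")[110:240,150:350];a=cv2.resize(a,(400,260))
b=cv2.resize(cv2.imread("pics/wrist4.png"),(347,260));cv2.imwrite("pics/c4.png",np.hstack([a,b]))
```

```text
4.1 [506.8331429  212.81267947 171.3257956 ] [-1.07203219  0.3197683  -3.83799547] [-0.04483981  0.02324892  0.0125206 ] 25.322396070527944
```

View pics/c4.png

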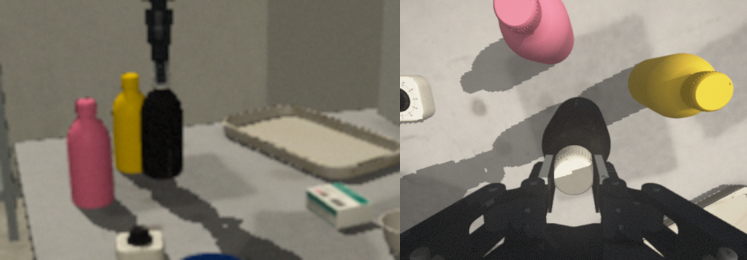

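Lifted cleanly: upright, about 4 N, gap 25.3 mm. Raise, then traverse to a viewpoint beside the pad.

Run:
```python
from snap import *
s=r.sense();print(shift(s,[515,-90,295]),leveling(s))
```

```text
[-12.41642923  -7.5352458  -29.33323923] [-1.01753183e-05 -2.70785438e-02 -4.30601261e-02]
```

Request:
servo_tool(
  commands=[
    [[255,-0.5,0,0,0,0,0],[255,-2,0,0,0,0,0],[255,-4.5,0,0,0,0,0],[255,-7,0,0,0,0,0],[255,-9.5,0,0,0,0,0],[255,-11.5,0,0,0,0,0],[255,-12.3,0,0,0,0,0],[255,-12.5,0,0,0,0,0]],
  ],
)

```text
time: 5.0
tool_pos: [507.5, 213.1, 298.3]
tcp_rot: [-59.5, 89.8, 17.6]
ft_force: [0.1, 0.2, -5.1]
finger_gap: 25.2
```

Request:
servo_tool(
  commands=[
    [[255,0,-0.2,-0.6,0,0,0],[255,0,-0.5,-2,0,0,0],[255,0,-1.1,-4.5,0,0,0],[255,0,-1.8,-7.3,0,0,0],[255,0,-2.5,-10.1,0,0,0],[255,0,-3.2,-12.9,0,0,0],[255,0,-3.9,-15.7,0,0,0],[255,0,-4.6,-18.5,0,0,0]],
  ],
)

```text
time: 5.8
tool_pos: [509.6, 20.0, 294.9]
tcp_rot: [110.4, 89.9, -172.5]
ft_force: [0.5, 0.2, -5.0]
finger_gap: 25.1
```

Request:
servo_tool(
  commands=[
    [[255,0,-0.7,-2.8,0,0,0],[255,0,-1.4,-5.6,0,0,0],[255,0,-2,-8,0,0,0],[255,0,-2.5,-9.8,0,0,0],[255,0,-2.7,-10.7,0,0,0],[255,0,-2.8,-11,0,0,0],[255,0,-2.8,-11,0,0,0],[255,0,-2.8,-11,0,0,0]],
  ],
)

```text
time: 6.6
tool_pos: [513.4, -90.5, 296.1]
tcp_rot: [45.9, 90.0, 123.1]
ft_force: [0.8, 0.8, -4.7]
finger_gap: 24.8
```

Run:
```python
from snap import *
s=snap("wrist",5);snap("side",5);print(s["time"],s["tool_pos"],s["tcp_rot"],s["ft_force"],s["wrist_torque"],s["finger_gap"],s["joint_pos"].round(1),leveling(s))
p,P=cloud("wrist5.npz");hsv=cv2.cvtColor(p,cv2.COLOR_RGB2HSV)
m=((hsv[...,0]>95)&(hsv[...,0]<135)&(hsv[...,1]>120)&(P[...,2]>40)&(P[...,2]<80)).astype(np.uint8)
n,l,st,ce=cv2.connectedComponentsWithStats(m)
i=1+st[1:,4].argmax();q=P[l==i];print("pad",st[i],ce[i],np.median(q,0),(q.min(0)+q.max(0))/2,np.ptp(q,0))
m=((P[...,2]>250)&(p.min(-1)>110)).astype(np.uint8)
n,l,st,ce=cv2.connectedComponentsWithStats(m)
for i in range(1,n):
    if st[i,4]>150:q=P[l==i];print("cap",st[i],ce[i],q.mean(0),(q.min(0)+q.max(0))/2,np.ptp(q,0))
```

```text
6.6 [513.42736201 -90.53977083 296.09241957] [ 45.86295819  89.96565289 123.07762853] [ 0.81638898  0.82358455 -4.72263889] [ 0.03417237 -0.08244628  0.00105765] 24.759824197523763 [-15.7  -5.8  92.    0.   93.9 -92.9] [ 5.14518032e-06  2.39185302e-02 -2.46501023e-02]
pad [ 154  122   78   77 4593] [192.23492271 159.84258654] [ 470.79420642 -178.01453857   62.59121536] [ 472.18900255 -180.78414172   57.3024745 ] [83.18900688 88.92939344 16.23857003]
cap [ 248  235   63   80 4048] [280.45133399 276.12104743] [509.65536211 -89.83104966 310.62139887] [512.32882165 -90.18283464 303.56232551] [29.6062903  26.79818455 22.09172926]
```

View pics/wrist5.png

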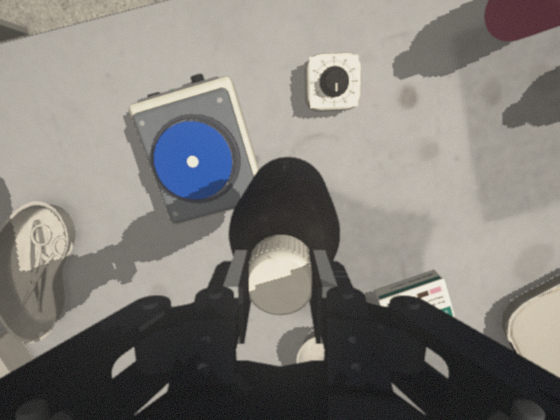

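View pics/side5.png

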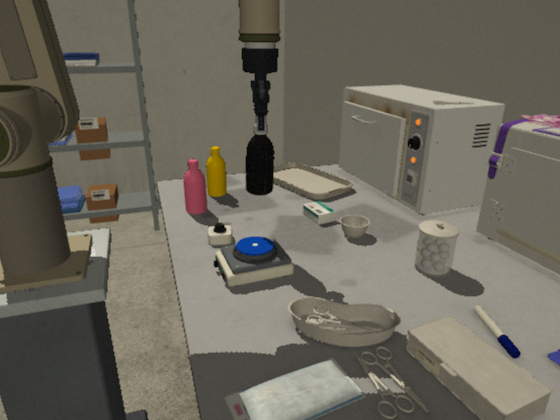

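The wrist view shows the pad's white dot at (192,161), unobstructed, with the bottle cap at (280,275). The side view shows the bottle hanging upright at (260,163).

Run:
```python
from snap import *
z=np.load("wrist5.npz");p=z["p"];fx,fy,cx,cy=z["K"];T=z["T"]
sub=p[150:172,180:204].min(-1)>150;v,u=np.nonzero(sub);u=u.mean()+180;v=v.mean()+150;print(u,v,sub.sum())
d=T[:3,:3]@[(u-cx)/fx,(v-cy)/fy,1];X=T[:3,3]+d*(63-T[2,3])/d[2];print("dot",X)
s=r.sense();print(s["tool_pos"]);print(shift(s,[X[0]+0.7,X[1]+0,235]))
# verticality in side view: silhouette of dark bottle
q=np.load("side5.npz");p,P=q["p"],None
g=p.max(-1)<45
for row in range(140,192,6):
    c=np.nonzero(g[row,235:285])[0]+235;print(row,c.min(),c.max(),(c.min()+c.max())/2)
# vertical image dir at the bottle
fx,fy,cx,cy=q["K"];Ti=np.linalg.inv(q["T"])
for zz in(160,260,310):
    a=Ti@[513,-90,zz,1];print(zz,a[0]/a[2]*fx+cx,a[1]/a[2]*fy+cy)
```

```text
192.24074074074073 161.16666666666666 108
dot [ 472.36691829 -178.34651146   63.        ]
[513.5646942  -90.39905062 296.28659097]
[ 6.12645024  2.00824491 -9.47324017]
140 251 269 260.0
146 248 272 260.0
152 247 273 260.0
158 246 273 259.5
164 246 272 259.0
170 246 272 259.0
176 246 272 259.0
182 247 272 259.5
188 247 271 259.0
160 261.31854513275306 187.80689279137673
260 260.93494942622783 146.23655038724812
310 260.7313090040777 124.1679976581637
```

Request:
servo_tool(
  commands=[
    [[255,0,0.2,-0.8,0,0,0],[255,0,0.6,-3,0,0,0],[255,0,1.1,-5.5,0,0,0],[255,0,1.6,-7.8,0,0,0],[255,0,1.9,-9.1,0,0,0],[255,0,2,-9.5,0,0,0],[255,0,2,-9.5,0,0,0],[255,0,2,-9.5,0,0,0]],
  ],
)

```text
time: 7.5
tool_pos: [473.2, -178.8, 296.3]
tcp_rot: [-7.5, 90.0, 69.7]
ft_force: [0.3, -0.2, -5.2]
finger_gap: 24.8
```

Request:
servo_tool(
  commands=[
    [[255,0.5,0,0,0,0,0],[255,2,0,0,0,0,0],[255,4,0,0,0,0,0],[255,5.5,0,0,0,0,0],[255,6.5,0,0,0,0,0],[255,7,0,0,0,0,0],[255,7,0,0,0,0,0],[255,7,0,0,0,0,0]],
  ],
)

```text
time: 8.3
tool_pos: [473.3, -179.6, 227.0]
tcp_rot: [-103.1, 89.9, -25.9]
ft_force: [0.2, -0.2, -4.0]
finger_gap: 24.8
```

Run:
```python
from snap import *
s=snap("wrist",6);snap("side",6);snap("top",6);print(s["time"],s["tool_pos"],s["tcp_rot"],s["ft_force"],s["wrist_torque"],s["finger_gap"])
a=cv2.imread("pics/side6.png")[130:290,180:330];a=cv2.resize(a,(450,480))
b=cv2.imread("pics/top6.png")[170:300,300:395];cv2.imwrite("pics/c6.png",np.hstack([a,cv2.resize(b,(350,480))]))
print(shift(s,[473.1,-178.3,s["tool_pos"][2]]),leveling(s))
p,P=cloud("side6.npz");g=(p.max(-1)<45)
for row in range(165,240,6):
    c=np.nonzero(g[row,225:285])[0]+225
    if len(c):print(row,c.min(),c.max(),(c.min()+c.max())/2)
```

```text
8.3 [ 473.31039493 -179.59311571  227.01621405] [-103.05835193   89.93883842  -25.88172818] [ 0.18728628 -0.24739834 -3.96925623] [-0.05453121 -0.01693967 -0.05734631] 24.82891300925626
[-8.04612410e-05  4.92149317e-02  1.21416748e-01] [ 7.18498150e-06 -1.38190431e-02  5.95799686e-02]
165 251 257 254.0
171 252 257 254.5
183 244 263 253.5
189 241 266 253.5
195 239 267 253.0
201 239 267 253.0
207 239 267 253.0
213 239 267 253.0
219 240 267 253.5
225 240 267 253.5
231 240 266 253.0
237 242 264 253.0
```

View pics/c6.png

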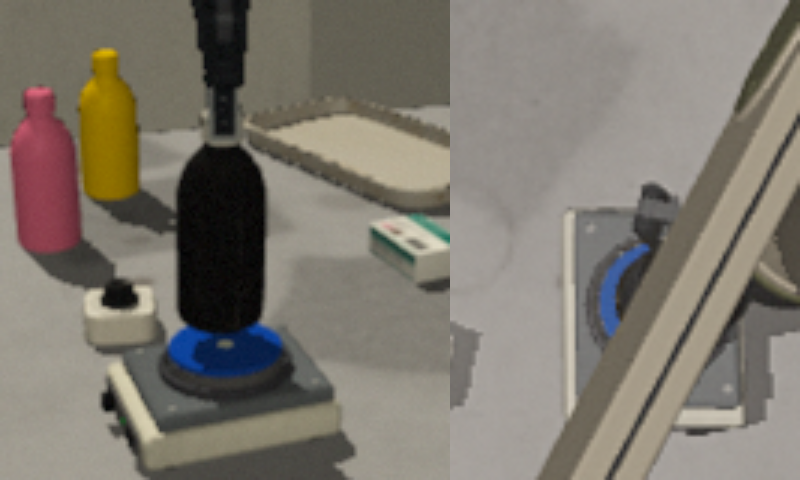

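Run:
```python
from h import *
from scipy.optimize import least_squares
p,P=cloud("side6.npz");z=np.load("side6.npz");fx,fy,cx,cy=z["K"];T=z["T"]
sub=p[240:250,246:264].min(-1)>110;v,u=np.nonzero(sub);print(sub.sum());u=u.mean()+246;v=v.mean()+240
d=T[:3,:3]@[(u-cx)/fx,(v-cy)/fy,1];X=T[:3,3]+d*(63-T[2,3])/d[2];print("dot",u,v,X)
m=np.zeros(p.shape[:2],bool);m[190:238,240:267]=1
m&=(p.max(-1)<45)&np.isfinite(P[...,2])
q=P[m];q=q[(q[:,2]>90)&(q[:,2]<178)&(abs(q[:,1]+190)<50)]
f=lambda a:np.hypot(q[:,0]-a[0]-a[2]*(q[:,2]-130)/100,q[:,1]-a[1]-a[3]*(q[:,2]-130)/100)-32
s=least_squares(f,[473,-179,0,0],loss="soft_l1");print(len(q),s.x,np.sqrt(np.mean(s.fun**2)))
Ti=np.linalg.inv(T)
for zz in(63,90,130,180,240):
    a=Ti@[473.3,-179.6,zz,1];print(zz,a[0]/a[2]*fx+cx,a[1]/a[2]*fy+cy)
```

```text
0
dot nan nan [nan nan nan]
992 [ 471.03517233 -174.65620282    1.06678343   -4.60712921] 1.1664121431181051
63 255.69467407584906 243.8420747950608
90 255.52550377676855 232.9478087285058
130 255.26781242767387 216.35294464571078
180 254.9332320316519 194.80656283561694
240 254.51224120808521 167.6955033385221<stdin>:4: RuntimeWarning: Mean of empty slice.
  ret = ret.dtype.type(ret / rcount)
```

Run:
```python
from h import *
def edges(f,x0,y0,z0,rng,r0=30):
    z=np.load(f);g=z["p"].astype(float).max(-1);fx,fy,cx,cy=z["K"];T=z["T"];Ti=np.linalg.inv(T)
    L=[]
    for zz in rng:
        a=Ti@[x0,y0,z0+zz,1];u=a[0]/a[2]*fx+cx;v=a[1]/a[2]*fy+cy;v=int(round(v))
        row=cv2.GaussianBlur(g[v-1:v+2].mean(0)[None],(1,1),0)[0]
        c=int(round(u));dk=np.median(row[c-6:c+6])
        def half(st):
            i=c
            bg=row[c+st*22] 
            bg=np.median([row[c+st*k] for k in (17,18,19)])
            th=(dk+bg)/2
            while row[i]<th:i+=st
            return i-st*(row[i]-th)/(row[i]-row[i-st])
        l,rr=half(-1),half(1);L.append((zz,v,(l+rr)/2-u,rr-l))
    return np.array(L).round(2)
print(edges("side0.npz",506.3,213.8,0,range(20,100,10)))
print(edges("side5.npz",513.5,-90.4,296-142,range(20,100,10)))
print(edges("side6.npz",473.3,-179.6,227-142,range(20,100,10)))
```

```text
[[ 20.   198.    -1.51  20.48]
 [ 30.   195.    -1.39  21.07]
 [ 40.   192.    -1.27  20.98]
 [ 50.   189.    -1.29  20.74]
 [ 60.   186.    -1.27  20.63]
 [ 70.   183.    -1.16  20.92]
 [ 80.   180.    -1.06  20.88]
 [ 90.   177.    -0.97  20.82]]
[[ 20.   182.    -2.26  27.4 ]
 [ 30.   178.    -2.11  27.97]
 [ 40.   174.    -2.26  27.17]
 [ 50.   170.    -2.2   27.91]
 [ 60.   166.    -2.16  27.95]
 [ 70.   162.    -2.28  27.59]
 [ 80.   157.    -1.79  28.48]
 [ 90.   153.    -1.29  27.46]]
[[ 20.   227.    -2.38  28.93]
 [ 30.   223.    -2.22  29.07]
 [ 40.   218.    -2.15  29.12]
 [ 50.   214.    -2.07  29.25]
 [ 60.   210.    -2.06  29.44]
 [ 70.   206.    -1.77  29.72]
 [ 80.   201.    -1.51  29.55]
 [ 90.   197.    -1.63  29.87]]
```

Compared with the same silhouette measured on the standing bottle, it hangs upright, and it is centred to about 1 mm. Descending to just above the pad, then pressing in small steps with the force watched.

Request:
servo_tool(
  commands=[
    [[255,0.3,0.05,0.1,0,0,0],[255,0.9,0.05,0.1,0,0,0],[255,1.4,0.05,0.1,0,0,0],[255,1.7,0.05,0.1,0,0,0],[255,1.9,0.05,0.1,0,0,0],[255,1.9,0.05,0.1,0,0,0],[255,1.9,0.05,0.1,0,0,0]],
  ],
)

```text
time: 9.15
tool_pos: [472.7, -178.4, 207.4]
tcp_rot: [-121.7, 90.0, -44.5]
ft_force: [0.3, -0.1, -4.7]
finger_gap: 25.2
```

Request:
servo_tool(
  commands=[
    [[255,0.1,0,0,0,0,0],[255,0.2,0,0,0,0,0],[255,0.3,0,0,0,0,0],[255,0.4,0,0,0,0,0],[255,0.4,0,0,0,0,0]],
  ],
)

```text
time: 9.65
tool_pos: [472.9, -178.5, 203.7]
tcp_rot: [-102.8, 90.0, -25.6]
ft_force: [0.4, -0.4, -0.2]
finger_gap: 24.9
```

Request:
servo_tool(
  commands=[
    [[255,0.1,0,0,0,0,0],[255,0.2,0,0,0,0,0],[255,0.3,0,0,0,0,0],[255,0.3,0,0,0,0,0],[255,0.3,0,0,0,0,0]],
  ],
)

```text
time: 10.15
tool_pos: [473.0, -178.5, 200.8]
tcp_rot: [-102.9, 89.9, -25.8]
ft_force: [0.6, 0.7, 3.1]
finger_gap: 25.0
```

Request:
servo_tool(
  commands=[
    [[255,0.1,0,0,0,0,0],[255,0.2,0,0,0,0,0],[255,0.3,0,0,0,0,0],[255,0.3,0,0,0,0,0]],
  ],
)

```text
time: 10.55
tool_pos: [473.1, -178.5, 198.0]
tcp_rot: [-100.9, 89.9, -23.7]
ft_force: [-0.2, 0.8, 8.8]
finger_gap: 25.1
```

Request:
servo_tool(
  commands=[
    [[255,0.05,0,0,0,0,0],[255,0.1,0,0,0,0,0],[255,0.1,0,0,0,0,0]],
  ],
)

```text
time: 10.85
tool_pos: [473.3, -178.6, 197.4]
tcp_rot: [-99.9, 89.9, -22.8]
ft_force: [-0.4, 0.8, 8.9]
finger_gap: 25.0
```

Request:
servo_tool(
  commands=[
    [[255,0.05,0,0,0,0,0],[255,0.1,0,0,0,0,0],[255,0.1,0,0,0,0,0]],
  ],
)

```text
time: 11.15
tool_pos: [473.5, -178.6, 196.8]
tcp_rot: [-99.6, 89.9, -22.4]
ft_force: [-0.5, 1.5, 10.6]
finger_gap: 24.8
```

Request:
servo_tool(
  commands=[
    [[255,0.05,0,0,0,0,0],[255,0.1,0,0,0,0,0],[255,0.1,0,0,0,0,0]],
  ],
)

```text
time: 11.45
tool_pos: [474.0, -178.7, 196.8]
tcp_rot: [-98.4, 89.8, -21.2]
ft_force: [-1.7, 1.3, 15.1]
finger_gap: 24.7
```

Request:
servo_tool(
  commands=[
    [[255,0.05,0,0,0,0,0],[255,0.1,0,0,0,0,0],[255,0.1,0,0,0,0,0]],
  ],
)

```text
time: 11.75
tool_pos: [474.5, -178.9, 196.8]
tcp_rot: [-98.4, 89.7, -21.2]
ft_force: [-1.4, 2.1, 20.8]
finger_gap: 25.0
```

The height now stays at 196.8 while the force rises, so the pad is on its stop (about 25 N in all). Holding.

Request:
servo_tool(
  commands=[
    [[255,0,0,0,0,0,0],[255,0,0,0,0,0,0],[255,0,0,0,0,0,0],[255,0,0,0,0,0,0],[255,0,0,0,0,0,0]],
  ],
)

```text
time: 12.25
tool_pos: [474.5, -178.9, 196.8]
tcp_rot: [-98.7, 89.7, -21.5]
ft_force: [-2.2, 3.1, 20.3]
finger_gap: 25.0
```

Run:
```python
from snap import *
s=snap("side",7);print(s["time"],s["tool_pos"],s["ft_force"],s["wrist_torque"])
a=cv2.imread("pics/side7.png")[140:290,180:330];cv2.imwrite("pics/c7.png",cv2.resize(a,(600,600)))
p,P=cloud("side7.npz");hsv=cv2.cvtColor(p,cv2.COLOR_RGB2HSV)
m=(hsv[...,0]>100)&(hsv[...,0]<130)&(hsv[...,1]>150);m[:225]=0;m[275:]=0;m[:,:220]=0;m[:,290:]=0
q=P[m];print("pad z",np.nanpercentile(q[:,2],[25,50,75,90]))
p,P=cloud("side6.npz");hsv=cv2.cvtColor(p,cv2.COLOR_RGB2HSV)
m=(hsv[...,0]>100)&(hsv[...,0]<130)&(hsv[...,1]>150);m[:225]=0;m[275:]=0;m[:,:220]=0;m[:,290:]=0
print("pad z before",np.nanpercentile(P[m][:,2],[25,50,75,90]))
```

```text
12.25 [ 474.50627957 -178.92997627  196.7698203 ] [-2.21487403  3.07483515 20.31197412] [0.51907111 0.46753336 0.05078766]
pad z [53.69913644 54.70452575 55.39518867 55.98705504]
pad z before [62.27271381 62.97536381 63.55405102 64.13791247]
```

View pics/c7.png

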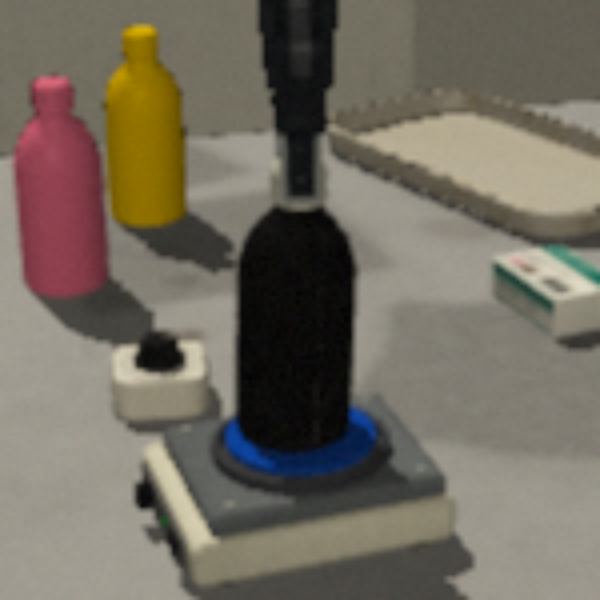

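Depth puts the pad top at 54.7 mm (63.0 before), so it is fully depressed with the bottle upright in the middle. One more moment of hold, then straight up.

Request:
servo_tool(
  commands=[
    [[255,0,0,0,0,0,0],[255,0,0,0,0,0,0],[255,0,0,0,0,0,0],[255,-0.2,0,0,0,0,0],[255,-0.4,0,0,0,0,0],[255,-0.6,0,0,0,0,0],[255,-0.9,0,0,0,0,0],[255,-1.2,0,0,0,0,0]],
  ],
)

```text
time: 13.1
tool_pos: [472.4, -178.3, 204.9]
tcp_rot: [89.4, 90.0, 166.6]
ft_force: [0.8, -0.9, -2.0]
finger_gap: 25.1
```

Request:
servo_tool(
  commands=[
    [[255,-0.5,0,0,0,0,0],[255,-1.5,0,0,0,0,0],[255,-3,0,0,0,0,0],[255,-4.5,0,0,0,0,0],[255,-6,0,0,0,0,0],[255,-7.2,0,0,0,0,0],[255,-7.8,0,0,0,0,0],[255,-8,0,0,0,0,0]],
  ],
)

```text
time: 13.9
tool_pos: [473.1, -178.5, 286.5]
tcp_rot: [-105.4, 89.9, -28.2]
ft_force: [0.0, 0.5, -4.8]
finger_gap: 25.2
```

Request:
servo_tool(
  commands=[
    [[255,0,0,0,0,0,0],[255,0,0,0,0,0,0],[255,0,0,0,0,0,0],[255,0,0,0,0,0,0],[255,0,0,0,0,0,0]],
  ],
)

```text
time: 14.4
tool_pos: [472.6, -178.3, 285.0]
tcp_rot: [77.1, 90.0, 154.3]
ft_force: [0.4, -0.4, -4.0]
finger_gap: 25.4
```

Run:
```python
from snap import *
s=snap("side",8);print(s["time"],s["tool_pos"],s["ft_force"],s["wrist_torque"],s["qd"].round(2))
a=cv2.imread("pics/side8.png");cv2.imwrite("pics/c8.png",a)
p,P=cloud("side8.npz");hsv=cv2.cvtColor(p,cv2.COLOR_RGB2HSV)
m=(hsv[...,0]>100)&(hsv[...,0]<130)&(hsv[...,1]>150);m[:225]=0;m[275:]=0;m[:,:220]=0;m[:,290:]=0
print("pad z",np.nanmedian(P[m][:,2]))
m=np.zeros(m.shape,bool);m[120:245,235:272]=1;m&=(p.max(-1)<45)&(np.abs(P[...,1]+190)<60)
q=P[m];z=np.sort(q[:,2]);print("bottle front z",z[:5],leveling(s))
g=p.max(-1)<45
for row in range(150,222,6):
    c=np.nonzero(g[row,230:280])[0]+230
    if len(c):print(row,c.min(),c.max(),(c.min()+c.max())/2)
```

```text
14.4 [ 472.55249773 -178.29319831  284.96336965] [ 0.42026163 -0.37286793 -4.02268062] [-0.00768808 -0.02191238 -0.01206702] [-0.09 -0.2  -0.23 -0.05  0.03  0.07]
pad z 62.98129614516861
bottle front z [141.20855738 141.41158054 141.89834589 142.28037465 142.93159403] [ 2.01247397e-06  7.27359045e-03 -3.17054589e-02]
156 243 262 252.5
162 239 265 252.0
168 238 267 252.5
174 238 267 252.5
180 238 267 252.5
186 238 266 252.0
192 238 266 252.0
198 238 266 252.0
204 238 266 252.0
210 239 265 252.0
```

View pics/c8.png

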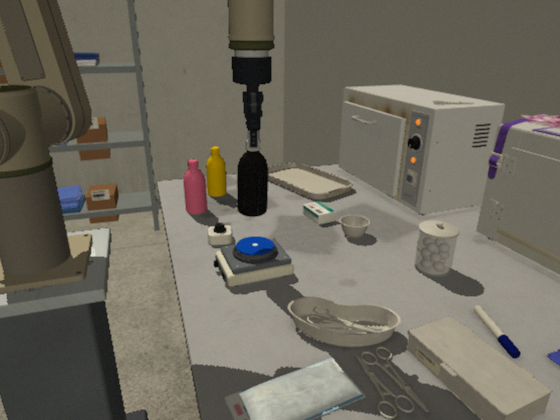

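The side view shows the bottle hanging upright at (252,180), above the pad at (255,248). The pad is back up (63.0 mm), the base is at about 142 mm, i.e. about 8 cm above it, and the other things look undisturbed. Handing in.

Run:
```python
from bench import r
print(r.hand_in());s=r.sense();print(s["time"],s["tool_pos"],s["finger_gap"])
```

```text
the job is handed in; nothing more can be done
None
the job is handed in; nothing more can be done
```

I gripped the dark bottle by its cap, stood it on the middle of the pad, and pressed it down slowly. I held it down for about 1.3 s with about 25 N in all on the pad, then lifted it straight up and handed in at about 14.5 s with the gripper still holding it.

**Press:** the height stayed at 196.8 mm while the force kept rising. The side camera put the pad top at 54.7 mm, against 63.0 mm before, so it was fully down.

**Final pose:** the bottle is upright and still, with its base at about 142–143 mm, about 8 cm above the pad, which has sprung back to 63.0 mm. In the last side picture the bystanders and the pink and yellow bottles look unmoved; I judged that by eye and did not measure it.

**Disagreements:**
- The side camera puts the bottle about 4 mm off from where the arm and wrist camera do. It showed the same offset when the bottle stood on the table, so I took it as calibration error.
- The gripper read 25 mm on the 29 mm cap, but the grip showed no sign of slipping.

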